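Swap dish drawers with a fingertip

TASK

Only one dish drawer may stand open at a time: first push the open, empty orange tray fully home into its housing, then hook a fingertip behind the lip of the green tray and draw it fully out to its stop, smoothly, so that the petri dish stays inside its circle on the tray. Use only the fingertips or the outside of the fingers: do not pinch the lips, do not force a tray hard against its stop, do not touch or lift the dish, and leave the other things on the bench alone.

Things in the scene. Friction and masses are not known exactly. Their poses are not given: they have to be found in the camera images.
- empty_housing: dish drawer that stands open and empty at the start: low white housing fixed to the bench, 140 deep (x) x 112 wide (y) x 61 high mm, with a clear window in its roof. Origin at the centre of its underside; its +x axis points from the open front to the back (roughly away from the robot), z up. The open front is 70 mm from the origin along -x.
- empty_tray (a joint): how far the orange tray of this housing stands out, in m: 0 = fully home, 0.100 = fully out at its stop; it slides along the housing's -x axis, with about 1.5 N of friction and light damping, and stays where it is left.
- empty_lip (a point): centre of the top edge of the orange tray's upright front lip; moves with the tray, axes as the housing's. Tray home: 131 mm in front of the housing's origin, z = 48 mm. Lip 88 mm wide (y), 12 mm thick (6 mm each way from this point), 28 mm above the tray floor (floor top at z = 20 mm). Tray home: a clear 55 mm, open from above, lies between lip and housing front.
- dish_housing: dish drawer that is shut at the start and holds the petri dish: low white housing fixed to the bench, 140 deep (x) x 112 wide (y) x 61 high mm, with a clear window in its roof. Origin at the centre of its underside; its +x axis points from the open front to the back (roughly away from the robot), z up. The open front is 70 mm from the origin along -x.
- dish_tray (a joint): how far the green tray of this housing stands out, in m: 0 = fully home, 0.100 = fully out at its stop; it slides along the housing's -x axis, with about 1.5 N of friction and light damping, and stays where it is left.
- dish_lip (a point): centre of the top edge of the green tray's upright front lip; moves with the tray, axes as the housing's. Tray home: 131 mm in front of the housing's origin, z = 48 mm. Lip 88 mm wide (y), 12 mm thick (6 mm each way from this point), 28 mm above the tray floor (floor top at z = 20 mm). Tray home: a clear 55 mm, open from above, lies between lip and housing front.
- dish_mark (a point): centre of the thin black circle (70 mm across) on the floor of the green tray, at the height of the floor's top; moves with the tray; under the housing's window when the tray is home.
- petri: clear petri dish, 62 mm across, 12 mm high, loose, standing inside the circle on the green tray; origin at the centre of its underside.
- stopper: red-brown stopper, 25 mm across, 24 mm high, loose on the bench between the drawers; origin at its underside's centre. Bystander.
- marker: marker pen with red cap, 117 mm long, 14 mm high, loose on the bench at the left; origin at its underside's centre. Bystander.
- timer: small white timer, 58 x 68 x 16 mm, loose on the bench at the left; origin at its underside's centre. Bystander.
- label_tape: roll of beige tape, 55 mm across, 18 mm high, loose on the bench at the right; origin at its underside's centre. Bystander.
- bottle_cap: blue bottle cap, 34 mm across, 12 mm high, loose on the bench at the right; origin at its underside's centre. Bystander.

How it is judged:
By the outcome, as a careful person would: the job done as asked, in the order asked, and still so for the second after the job is handed in, with the robot touching nothing.
It also fails if it takes over 48 s, if anything falls off the work surface, if the arm or the gripper's body presses on something with over 40 N, if the wrist force passes 120 N, or if a joint passes its speed limit or range.

ROBOT

A 6-joint arm with a two-finger parallel gripper is mounted at the origin on a cart in front of the work surface, level with it; the furniture and walls round the work are solid. World frame = base frame: x ahead of the robot, y to its left, z up, the work surface at z = 0. Lengths are in mm, angles in degrees, forces in N, time in s.
With the tool pointing down it reaches from about 300 to 850 mm from the base axis. Payload 4.2 kg.
Tool frame: the origin (TCP) lies at the very end of the fingers, on their centre line; the grasp point (between the pads) lies env.grip_point_offset behind it (env.grip_point_offset is the distance from the TCP to the grasp point, in mm); z points along the fingers, y is the direction in which the jaws open and shut (so a half turn about z gives the same grasp; the last joint's range is limited). The gripper opens to 91 mm and grips with 3 to 60 N. Pads are 32 mm wide; open, the fingers measure 118 mm over their backs; the gripper's body (76 mm by 178 mm) begins 60 mm behind the grasp point.
Start: joints at [63.713, 18.312, 89.639, -0, 72.044, -1.146], TCP at [244.295, 520.541, 213.976] pointing down, gripper open.
Joint ranges: [-177.97, 177.97], [-48.28, 115.42], [12.27, 149.76], [-77.06, 257.06], [2.81, 150.46], [-146.56, 146.56]. Speed limits (degrees/s): [147.25, 147.25, 180, 180, 180, 180].

INTERFACE

Orientations are given as [roll, pitch, yaw] about the fixed x, y, z axes, in that order (R = Rz(yaw) Ry(pitch) Rx(roll)).
In Python, from workcell import env, grab_frame, camera_params gives the robot as it stands. The module is installed in compiled form; this text tells all that it offers.
- The arm moves only by the shell command python3 -m creep 'ROWS' [OPENING] [FORCE]. ROWS is a JSON object of lists of equal length, an entry for each row: "offset": the shift along the tool's x, y, z in m, a list of three; "rotation": the turn, a rotation vector about the tool's x, y, z in degrees, a list of three. A call has 1 to 5 rows; each row shifts and turns the commanded pose from where the row before left it, along the tool's axes as they then stand; what a row does not reach is not made up. A row lasts 1/8 s, in which the tool goes at most 62.5 mm and 10.7 degrees, less where a joint would pass 70% of its speed; a pose out of reach is approached as far as the arm can. A call is refused whole if a number of a shift passes 0.0625 or a number of a turn 10.7, either way. A call with a gripper value outside its range is refused whole. OPENING is the closure, from 0 (fully open) to 1 (shut), set as the call begins (- or left out, the last holds). The fingers move at their own pace and stop on an object; FORCE is the grip in N (left out, the last holds). Time passes only in rows, so rows that do not move let the fingers close. It gives the time, the measured TCP pose, the force and the opening at its end, in the units of the state.
- env.state(): the state, without advancing time (a new reading comes with each control period).
- grab_frame(name): name is "scene" or "side" or "wrist"; returns the picture (400x640x3 uint8, red, green, blue); there is no depth.
- camera_params(name): a dict with "mtx" (3x3 intrinsics, pixels), "R" (3x3) and "t" (3): a world point X has camera coordinates R X + t. Camera axes: x right, y down, z forward; pixel columns grow to the right and rows downward; lengths in mm; the calibration is good to about 2 mm. The wrist camera is an equidistant fisheye: a pixel r from the principal point sees the ray r / f radians off the axis. A picture is of the moment at which its call begins: read the wrist's pose just before it. camera_params takes no time and is no camera call; for the wrist camera it gives the pose at the moment of the call.
- env.job_done(): hands the job in, once; it reports no verdict.
The state is a dict: "time_s": time; "qpos": joint angles; "qvel": joint speeds; "effort": joint torques, N m; "ee_pos": TCP position; "ee_rot": TCP orientation; "force": force on the tool from outside, world axes, zero at the start; "torque": the same for the moment, N m; "gripper_width": finger opening in mm.
Only numpy, scipy, OpenCV 4.12 (cv2) and the standard library are available. Lean on these libraries where they do the work, as an engineer would, in place of code of your own. Each camera call takes 0.05 s, during which the arm holds its last target.

## Working session

There is one attempt and no reset: what is moved stays moved. The work goes in short steps, Python scripts to look and compute and a shell command to move; the robot and the scene stay as the last step left them, time stands still between calls to the robot, and variables do not carry over. Pictures are saved under pics/ and viewed, and the job is handed in when it is done.

```bash
mkdir -p pics; python3 - <<'E'
from workcell import env, grab_frame, camera_params
import cv2,numpy as np
for n in ("scene","side","wrist"):
    im=grab_frame(n); cv2.imwrite(f"pics/{n}0.png",im[:,:,::-1])
    p=camera_params(n); np.set_printoptions(precision=4,suppress=True); print(n,p)
s=env.state(); print(s, env.grip_point_offset)
E
```

```text
scene {'mtx': array([[381.4915,   0.    , 317.3002],
       [  0.    , 381.4915, 208.862 ],
       [  0.    ,   0.    ,   1.    ]]), 'R': array([[ 0.5659, -0.8242,  0.0211],
       [-0.424 , -0.3129, -0.8499],
       [ 0.7071,  0.472 , -0.5265]]), 't': array([-340.8059,  332.047 ,  875.9551])}
side {'mtx': array([[503.4284,   0.    , 310.4063],
       [  0.    , 503.4284, 199.9182],
       [  0.    ,   0.    ,   1.    ]]), 'R': array([[ 0.9958,  0.0911, -0.013 ],
       [ 0.047 , -0.6252, -0.779 ],
       [-0.0791,  0.7751, -0.6268]]), 't': array([-580.0199,   21.6354, 1539.5827])}
wrist {'mtx': array([[309.7069,   0.    , 316.7828],
       [  0.    , 309.7069, 203.4554],
       [  0.    ,   0.    ,   1.    ]]), 'R': array([[ 0.4246,  0.9054, -0.0011],
       [ 0.8703, -0.4078,  0.2762],
       [ 0.2496, -0.1182, -0.9611]]), 't': array([-574.6228,  -31.3583,  391.6607])}
{'time_s': 0.15, 'qpos': array([63.7124, 18.3432, 89.6899, -0.0006, 72.0426, -1.1452]), 'qvel': array([ 0.0022, -0.0119, -0.0984, -0.1019, -0.1019,  0.0553]), 'effort': array([  0.0009, -41.2774, -23.2157,   0.0729,   0.0433,  -0.0001]), 'ee_pos': array([244.1327, 520.1922, 213.3165]), 'ee_rot': array([-179.9243,   -0.0009,  154.8577]), 'force': array([-0.3925,  0.2993, -0.3136]), 'torque': array([-0.0064, -0.0678, -0.0126]), 'gripper_width': 91.24716589174096} 18.8
```

View pics/scene0.png

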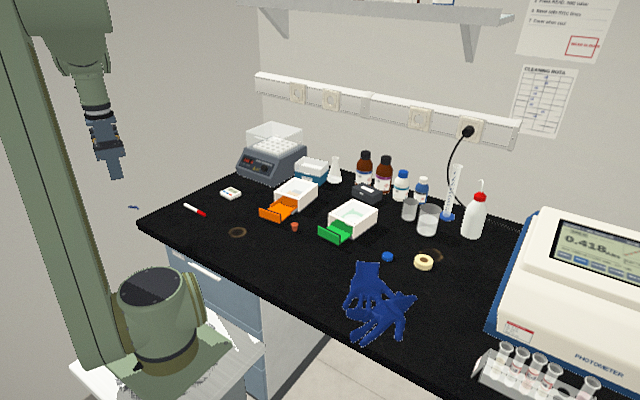

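View pics/side0.png

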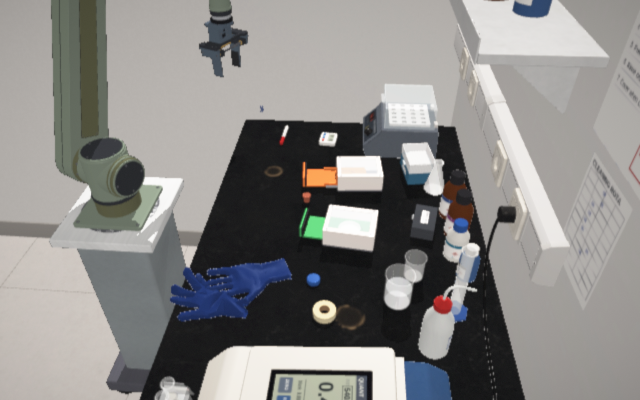

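View pics/wrist0.png

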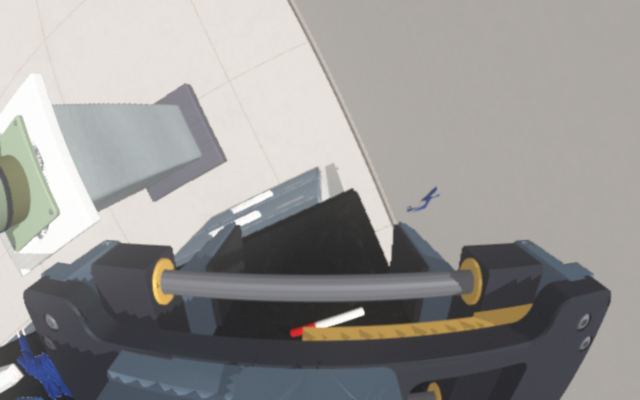

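The scene and side views show the orange tray open at about (278,212) and (320,177), and the green tray shut at about (337,232) and (313,227). The stopper is between them. I'll zoom in for accurate pixels.

```bash
python3 - <<'E'
import cv2
a=cv2.imread("pics/scene0.png")[165:255,240:400]; cv2.imwrite("pics/sc_z.png",cv2.resize(a,None,fx=5,fy=5,interpolation=cv2.INTER_CUBIC))
a=cv2.imread("pics/side0.png")[145:260,285:400]; cv2.imwrite("pics/si_z.png",cv2.resize(a,None,fx=5,fy=5,interpolation=cv2.INTER_CUBIC))
E
```

```text
(no output)
```

View pics/sc_z.png

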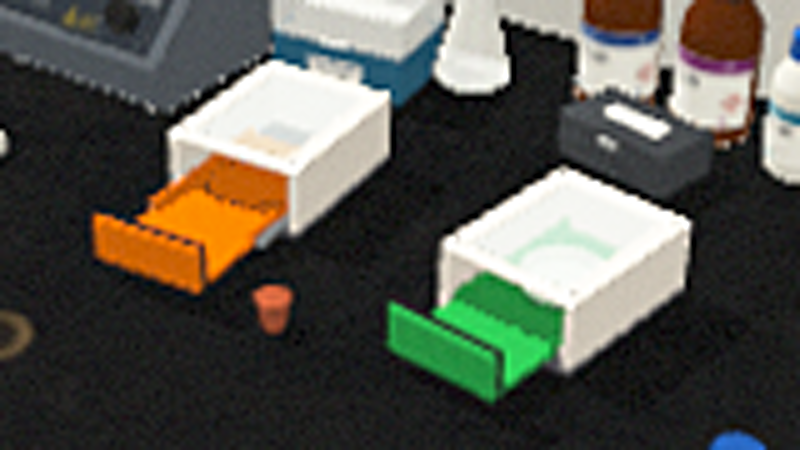

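View pics/si_z.png

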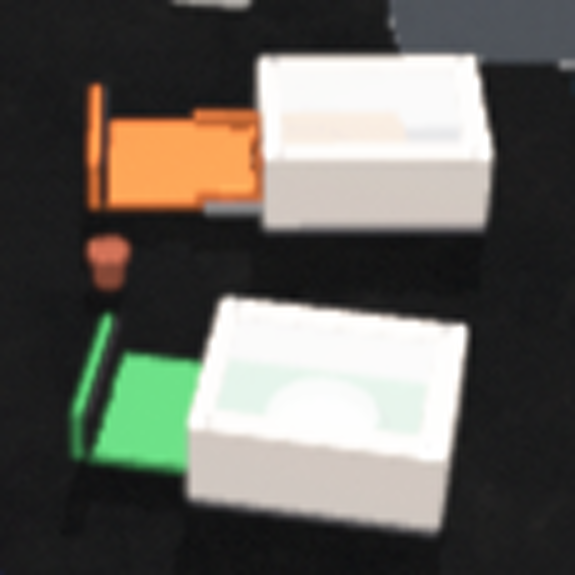

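```bash
cat > fit.py <<'E'
import numpy as np
from workcell import camera_params
from scipy.optimize import least_squares
P={n:camera_params(n) for n in("scene","side")}
off={"scene":(240,165),"side":(285,145)}
def proj(n,X):
    p=P[n];c=X@p["R"].T+p["t"];u=c@p["mtx"].T;return u[:,:2]/u[:,2:]
# name: local point (q added for lip)
L={"FL":(-70,56,61),"FR":(-70,-56,61),"BR":(70,-56,61),"BL":(70,56,61),"fr":(-70,-56,0),"br":(70,-56,0),"LL":(-137,44,48),"LR":(-137,-44,48)}
obs={"empty":{"scene":dict(FL=(170,130),FR=(291,172),BR=(389,95),BL=(275,60),LL=(95,214),LR=(201,246)),
 "side":dict(FL=(257,57),BL=(475,57),BR=(492,158),FR=(264,158),LL=(88,87))},
"dish":{"scene":dict(FL=(442,242),FR=(570,303),BR=(690,220),BL=(563,170),LL=(388,303),LR=(499,352)),
 "side":dict(FL=(225,298),BL=(467,327),BR=(445,462),FR=(190,430),LL=(106,316),LR=(73,413))}}
for k,o in obs.items():
    def res(v,full=False):
        x,y,a,q=v;r=[];c,s=np.cos(a),np.sin(a)
        for n in o:
            for m,uv in o[n].items():
                l=np.array(L[m],float)
                if m[0]=="L": l[0]-=q
                X=np.array([[x+c*l[0]-s*l[1],y+s*l[0]+c*l[1],l[2]]])
                e=proj(n,X)[0]-((np.array(uv)+.5)/5-.5+off[n])
                r.append(e)
        return np.array(r) if full else np.ravel(r)
    f=least_squares(res,[600,150,0,30],loss="soft_l1")
    x,y,a,q=f.x
    print(k,"xy",x.round(1),y.round(1),"yaw",np.degrees(a).round(2),"q",q.round(1))
    d=131+q;print(" lip top",(x-d*np.cos(a)).round(1),(y-d*np.sin(a)).round(1)); print(res(f.x,True).round(1).tolist())
E
python3 fit.py
```

```text
empty xy 720.4 182.1 yaw 4.94 q 37.9
 lip top 552.2 167.6
[[-1.0, 0.4], [0.6, -0.0], [0.2, -0.3], [-1.5, -0.3], [-0.4, 0.1], [-0.7, 0.8], [0.2, 0.5], [-0.1, 0.2], [0.2, 0.4], [0.1, 0.8], [1.6, 0.2]]
dish xy 702.2 -77.3 yaw 1433.59 q -1.8
 lip top 573.8 -62.8
[[-0.8, -0.1], [0.4, 0.4], [0.4, 0.2], [-0.3, -0.9], [-0.0, 0.2], [-1.1, 1.1], [-0.3, 0.2], [0.3, 0.3], [0.5, 0.0], [-0.5, -0.3], [0.4, 0.0], [0.4, 0.7]]
```

```bash
cat > plan.py <<'E'
import numpy as np,sys
from workcell import env
from scipy.spatial.transform import Rotation as R
# usage: plan.py x y z yaw nrows  -> average tool rows (rotation spread over rows)
x,y,z,yaw=map(float,sys.argv[1:5]);n=int(sys.argv[5])
s=env.state();p=s["ee_pos"];ro=s["ee_rot"]
dyaw=(yaw-ro[2]+180)%360-180
print("pos",p.round(1),"rot",ro.round(2),"F",s["force"].round(2),"dyaw",round(dyaw,2),"row turn tool z",round(-dyaw/n,2))
d=(np.array([x,y,z])-p)/n
for i in range(n):
    r=R.from_euler("xyz",[180,0,ro[2]+dyaw*i/n],degrees=True)
    print((r.inv().apply(d)/1000).round(4).tolist())
E
python3 plan.py 510 164 190 94.9 10
python3 - <<'E'
# stopper position on bench from both views
import numpy as np
from workcell import camera_params
off={"scene":(240,165),"side":(285,145)}
for n,uv in(("scene",(272,325)),("side",(108,285))):
    p=camera_params(n);u=(np.array(uv)+.5)/5-.5+off[n]
    r=p["R"].T@np.linalg.inv(p["mtx"])@np.r_[u,1];c=-p["R"].T@p["t"];print(n,(c-r*c[2]/r[2]).round(0))
E
```

```text
pos [244.1 520.2 213.3] rot [-179.92   -0.    154.86] F [-0.39  0.3  -0.31] dyaw -59.96 row turn tool z 6.0
[-0.0392, -0.0209, 0.0023]
[-0.0412, -0.0167, 0.0023]
[-0.0427, -0.0123, 0.0023]
[-0.0438, -0.0078, 0.0023]
[-0.0443, -0.0032, 0.0023]
[-0.0444, 0.0014, 0.0023]
[-0.044, 0.0061, 0.0023]
[-0.0432, 0.0106, 0.0023]
[-0.0418, 0.0151, 0.0023]
[-0.04, 0.0194, 0.0023]
scene [564.  70.   0.]
side [563.  69.   0.]
```

```bash
python3 -m creep '{"offset":[[-0.0392,-0.0209,0.0023],[-0.0412,-0.0167,0.0023],[-0.0427,-0.0123,0.0023],[-0.0438,-0.0078,0.0023],[-0.0443,-0.0032,0.0023]],"rotation":[[0,0,6],[0,0,6],[0,0,6],[0,0,6],[0,0,6]]}' 1 20
python3 -m creep '{"offset":[[-0.0444,0.0014,0.0023],[-0.044,0.0061,0.0023],[-0.0432,0.0106,0.0023],[-0.0418,0.0151,0.0023],[-0.04,0.0194,0.0023]],"rotation":[[0,0,6],[0,0,6],[0,0,6],[0,0,6],[0,0,6]]}' 1 20
python3 plan.py 510 164 190 94.9 1
python3 - <<'E'
from workcell import env, grab_frame, camera_params
import cv2
for n in ("side","wrist"):
    im=grab_frame(n); cv2.imwrite(f"pics/{n}1.png",im[:,:,::-1])
E
```

```text
time_s: 0.78
ee_pos: [377.9, 341.2, 202.2]
ee_rot: [-180.0, 0.0, 124.7]
force: [0.9, 0.1, 0.3]
gripper_width: 44.2
time_s: 1.4
ee_pos: [510.7, 163.1, 190.7]
ee_rot: [-180.0, -0.0, 94.7]
force: [0.2, 0.6, 0.7]
gripper_width: 0.5
pos [510.7 163.1 190.7] rot [-1.7998e+02 -1.0000e-02  9.4650e+01] F [0.22 0.61 0.72] dyaw 0.25 row turn tool z -0.25
[0.001, -0.0007, 0.0007]
```

View pics/wrist1.png

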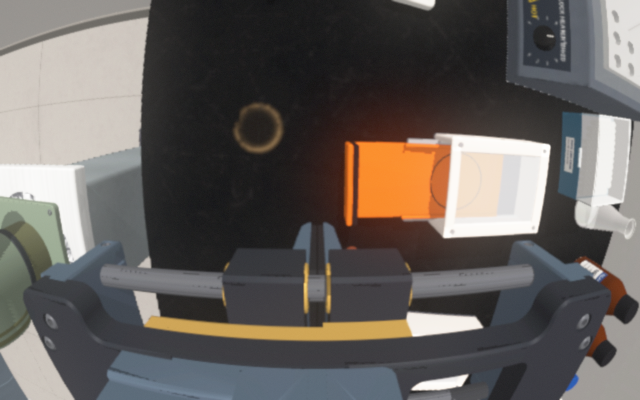

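View pics/side1.png

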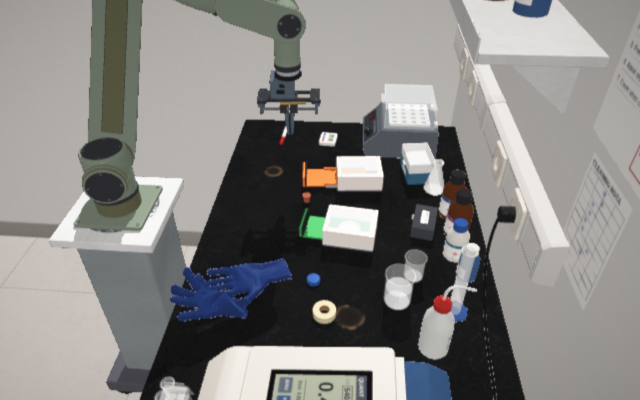

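The wrist view shows the orange lip face-on at column ~346, rows 142–224, and the roof corners to its right. I'll zoom in to refine the fit.

```bash
python3 - <<'E'
import cv2
a=cv2.imread("pics/wrist1.png")[125:245,335:560]; cv2.imwrite("pics/w1z.png",cv2.resize(a,(788,420),interpolation=cv2.INTER_CUBIC))
E
```

```text
(no output)
```

View pics/w1z.png

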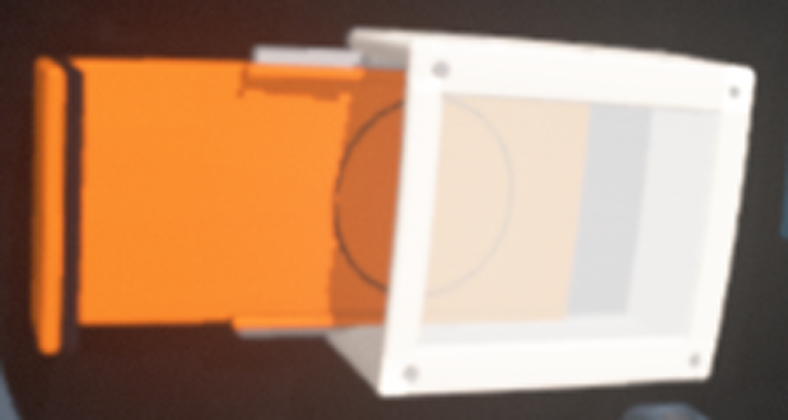

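```bash
cat > wfit.py <<'E'
import numpy as np
from scipy.optimize import least_squares
def wproj(p,X):
    c=p["R"]@X+p["t"];r=np.hypot(c[0],c[1]);th=np.arctan2(r,c[2]);f=p["mtx"][0,0]
    return np.array([p["mtx"][0,2],p["mtx"][1,2]])+f*th*c[:2]/r
L={"FL":(-70,56,61),"FR":(-70,-56,61),"BR":(70,-56,61),"BL":(70,56,61),"bL":(-125,44,48),"bR":(-125,-44,48)}
def fit(p,o,v0):
    def res(v):
        x,y,a,q=v;c,s=np.cos(a),np.sin(a);r=[]
        for m,uv in o.items():
            l=np.array(L[m],float)
            if m[0]=="b": l[0]-=q
            r.append(wproj(p,np.array([x+c*l[0]-s*l[1],y+s*l[0]+c*l[1],l[2]]))-uv)
        return np.ravel(r)
    f=least_squares(res,v0,x_scale=[100,100,.1,10]);x,y,a,q=f.x;d=131+q
    print("xy",x.round(1),y.round(1),"yaw",np.degrees(a).round(2),"q",q.round(1),"lip",(x-d*np.cos(a)).round(1),(y-d*np.sin(a)).round(1));print(f.fun.round(1))
E
python3 - <<'E'
from wfit import *
from workcell import camera_params
z={"FL":(412,42),"FR":(380,395),"BR":(708,380),"BL":(753,70),"bL":(68,66),"bR":(60,350)}
o={k:np.array([(u+.5)/3.5-.5+335,(v+.5)/3.5-.5+125]) for k,(u,v) in z.items()}
fit(camera_params("wrist"),o,[720,182,.08,38])
E
```

```text
xy 720.6 186.4 yaw 4.83 q 46.9 lip 543.3 171.5
[ 0.1 -0.7 -0.5  0.3  0.1 -0.2  0.6  0.3 -0.2 -0.2  0.2  0.6]
```

```bash
python3 -m creep '{"offset":[[0.005,-0.008,0.025],[0,0,0.045],[0,0,0.045],[0,0,0.03],[0,0,0.0135]],"rotation":[[0,0,0],[0,0,0],[0,0,0],[0,0,0],[0,0,0]]}'
python3 -m creep '{"offset":[[0,0.005,0],[0,0.005,0],[0,0.004,0]],"rotation":[[0,0,0],[0,0,0],[0,0,0]]}'
python3 plan.py 530 170 32 94.8 1
```

```text
time_s: 2.12
ee_pos: [500.3, 168.9, 30.8]
ee_rot: [-179.8, 0.0, 94.9]
force: [-0.5, -0.6, 0.3]
gripper_width: 0.2
time_s: 2.5
ee_pos: [517.1, 170.3, 33.7]
ee_rot: [179.8, -0.0, 94.9]
force: [-0.0, -0.8, -0.6]
gripper_width: 0.2
pos [517.1 170.3  33.7] rot [ 1.7984e+02 -4.0000e-02  9.4860e+01] F [-0.03 -0.8  -0.63] dyaw -0.06 row turn tool z 0.06
[-0.0013, 0.0128, 0.0017]
```

```bash
python3 -m creep '{"offset":[[0,0.005,0],[0,0.005,0],[0,0.005,0],[0,0.005,0],[0,0.005,0]],"rotation":[[0,0,0],[0,0,0],[0,0,0],[0,0,0],[0,0,0]]}'
python3 -m creep '{"offset":[[0,0.004,0],[0,0.004,0],[0,0.003,0],[0,0.003,0],[0,0.002,0]],"rotation":[[0,0,0],[0,0,0],[0,0,0],[0,0,0],[0,0,0]]}'
```

```text
time_s: 3.12
ee_pos: [540.3, 171.9, 32.3]
ee_rot: [-179.9, 0.0, 94.9]
force: [-2.3, 0.4, 2.3]
gripper_width: 0.3
time_s: 3.75
ee_pos: [556.7, 173.3, 32.4]
ee_rot: [-180.0, -0.0, 94.9]
force: [-1.6, -0.4, 0.3]
gripper_width: 0.3
```

Pushing at about 2 N, which matches the friction. Continuing in smaller steps.

```bash
python3 -m creep '{"offset":[[0,0.002,0],[0,0.002,0],[0,0.002,0],[0,0.001,0],[0,0.001,0]],"rotation":[[0,0,0],[0,0,0],[0,0,0],[0,0,0],[0,0,0]]}'
python3 - <<'E'
from workcell import grab_frame,camera_params
import cv2
im=grab_frame("wrist"); cv2.imwrite("pics/w2z.png",cv2.resize(im[100:260,300:600,::-1],(780,416),interpolation=cv2.INTER_CUBIC))
E
```

```text
time_s: 4.38
ee_pos: [564.5, 174.0, 32.4]
ee_rot: [-180.0, -0.0, 94.9]
force: [-1.7, -0.0, 0.1]
gripper_width: 0.3
```

View pics/w2z.png

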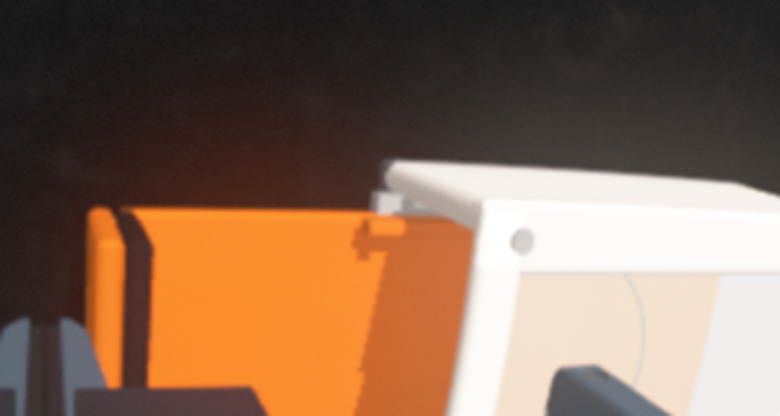

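The picture shows the tray nearly in, with the lip at (105,300) and the housing edge at (480,200). I expect home about 6 mm further on.

```bash
python3 -m creep '{"offset":[[0,0.001,0],[0,0.001,0],[0,0.001,0]],"rotation":[[0,0,0],[0,0,0],[0,0,0]]}'
python3 -m creep '{"offset":[[0,0.001,0],[0,0.0005,0],[0,0.0005,0]],"rotation":[[0,0,0],[0,0,0],[0,0,0]]}'
```

```text
time_s: 4.8
ee_pos: [567.5, 174.3, 32.4]
ee_rot: [-180.0, -0.0, 94.9]
force: [-1.5, -0.5, -1.5]
gripper_width: 0.4
time_s: 5.18
ee_pos: [569.5, 174.4, 32.4]
ee_rot: [-180.0, -0.0, 94.9]
force: [-2.6, -0.6, 0.8]
gripper_width: 0.3
```

```bash
python3 -m creep '{"offset":[[0,0.0005,0],[0,0.0005,0]],"rotation":[[0,0,0],[0,0,0]]}'
python3 -m creep '{"offset":[[0,0.0005,0],[0,0.0005,0]],"rotation":[[0,0,0],[0,0,0]]}'
```

```text
time_s: 5.42
ee_pos: [570.5, 174.5, 32.4]
ee_rot: [-180.0, -0.0, 94.9]
force: [-1.1, -0.4, -0.4]
gripper_width: 0.2
time_s: 5.68
ee_pos: [571.5, 174.6, 32.5]
ee_rot: [180.0, -0.0, 94.9]
force: [-1.6, -0.9, -0.9]
gripper_width: 0.5
```

```bash
python3 -m creep '{"offset":[[0,0.0005,0],[0,0.0005,0]],"rotation":[[0,0,0],[0,0,0]]}'
```

```text
time_s: 5.92
ee_pos: [572.5, 174.7, 32.5]
ee_rot: [180.0, -0.0, 94.9]
force: [-0.5, -0.1, -0.7]
gripper_width: 0.3
```

```bash
python3 -m creep '{"offset":[[0,0.0005,0],[0,0.0005,0]],"rotation":[[0,0,0],[0,0,0]]}'
```

```text
time_s: 6.18
ee_pos: [573.5, 174.8, 32.5]
ee_rot: [180.0, -0.0, 94.9]
force: [-1.7, -0.6, -1.2]
gripper_width: 0.4
```

```bash
python3 -m creep '{"offset":[[0,0.0005,0],[0,0.0005,0]],"rotation":[[0,0,0],[0,0,0]]}'
```

```text
time_s: 6.42
ee_pos: [574.5, 174.9, 32.5]
ee_rot: [180.0, -0.0, 94.9]
force: [-1.3, -0.0, -1.3]
gripper_width: 0.7
```

```bash
python3 -m creep '{"offset":[[0,0.0005,0],[0,0.0005,0]],"rotation":[[0,0,0],[0,0,0]]}'
```

```text
time_s: 6.68
ee_pos: [575.5, 174.9, 32.4]
ee_rot: [-180.0, -0.0, 94.9]
force: [-2.3, 0.5, -1.2]
gripper_width: 0.4
```

```bash
python3 -m creep '{"offset":[[0,0.0005,0],[0,0.0005,0]],"rotation":[[0,0,0],[0,0,0]]}'
```

```text
time_s: 6.92
ee_pos: [575.5, 174.9, 32.4]
ee_rot: [-179.9, 0.0, 94.9]
force: [-5.6, -0.0, 1.2]
gripper_width: 0.5
```

```bash
python3 -m creep '{"offset":[[0,0.0005,0],[0,0.0005,0]],"rotation":[[0,0,0],[0,0,0]]}'; python3 - <<'E'
from workcell import grab_frame,camera_params
import cv2
im=grab_frame("side"); cv2.imwrite("pics/s3z.png",cv2.resize(im[120:270,270:420,::-1],(600,600),interpolation=cv2.INTER_CUBIC))
E
```

```text
time_s: 7.18
ee_pos: [575.6, 174.9, 32.4]
ee_rot: [-179.8, 0.0, 94.8]
force: [-7.1, 0.1, 4.6]
gripper_width: 0.4
```

View pics/s3z.png

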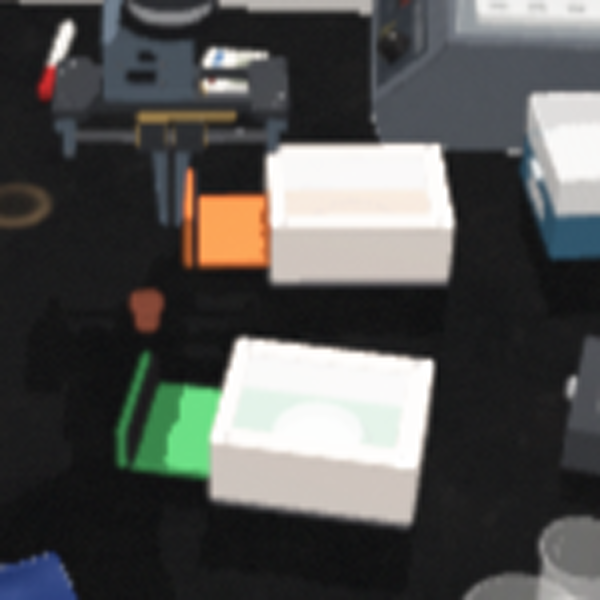

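The orange tray is home: the tip stopped at x=575.5 and the force rose to 7 N. In the picture its gap matches the shut green one. I'll retreat and go up, then hover before the green drawer.

```bash
python3 -m creep '{"offset":[[0,-0.012,0],[0,-0.02,0],[0,-0.02,-0.04],[0,-0.01,-0.06],[0,0,-0.06]],"rotation":[[0,0,0],[0,0,0],[0,0,0],[0,0,0],[0,0,0]]}'
python3 plan.py 500 -75 192 83.6 5
```

```text
time_s: 7.85
ee_pos: [515.5, 170.0, 194.5]
ee_rot: [179.8, -0.0, 94.9]
force: [0.7, 0.6, -1.1]
gripper_width: 0.5
pos [515.5 170.  194.5] rot [ 1.7985e+02 -3.0000e-02  9.4880e+01] F [ 0.67  0.6  -1.09] dyaw -11.28 row turn tool z 2.26
[-0.0486, -0.0072, 0.0005]
[-0.0488, -0.0053, 0.0005]
[-0.049, -0.0034, 0.0005]
[-0.0491, -0.0015, 0.0005]
[-0.0491, 0.0005, 0.0005]
```

```bash
python3 -m creep '{"offset":[[-0.0486,-0.0072,0],[-0.0488,-0.0053,0],[-0.049,-0.0034,0],[-0.0491,-0.0015,0],[-0.0491,0.0005,0]],"rotation":[[0,0,2.26],[0,0,2.26],[0,0,2.26],[0,0,2.26],[0,0,2.26]]}'
python3 -m creep '{"offset":[[0,0,0]],"rotation":[[0,0,0]]}'
python3 - <<'E'
from workcell import grab_frame,camera_params
import cv2,pickle
pickle.dump(camera_params("wrist"),open("w4.pkl","wb"))
im=grab_frame("wrist");cv2.imwrite("pics/w4.png",im[:,:,::-1]); cv2.imwrite("pics/w4z.png",cv2.resize(im[100:260,300:600,::-1],(780,416),interpolation=cv2.INTER_CUBIC))
E
```

```text
time_s: 8.48
ee_pos: [500.9, -76.9, 193.1]
ee_rot: [179.8, 0.0, 83.5]
force: [1.8, 0.2, -1.0]
gripper_width: 0.6
time_s: 8.6
ee_pos: [500.7, -78.0, 192.9]
ee_rot: [179.8, 0.0, 83.3]
force: [-0.4, 1.4, -0.7]
gripper_width: 0.3
```

View pics/w4z.png

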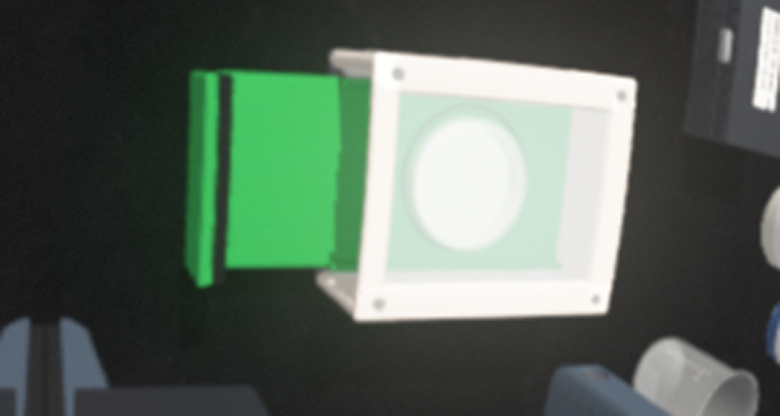

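View pics/w4.png

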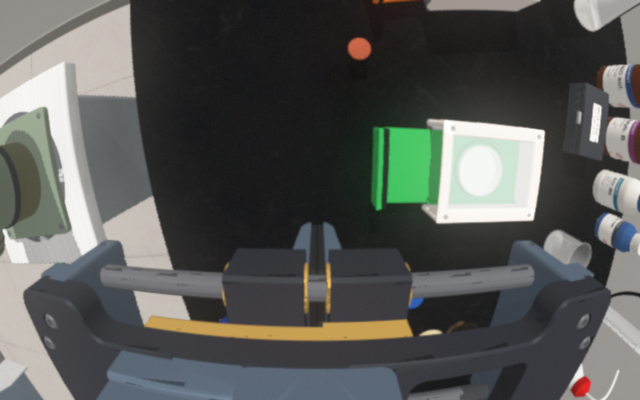

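```bash
python3 - <<'E'
from wfit import *
import pickle
p=pickle.load(open("w4.pkl","rb"))
z={"FL":(373,52),"FR":(357,320),"BR":(607,313),"BL":(636,80),"bL":(217,75),"bR":(212,283)}
o={k:np.array([(u+.5)/2.6-.5+300,(v+.5)/2.6-.5+100]) for k,(u,v) in z.items()}
fit(p,o,[702,-77,-.11,0])
E
```

```text
xy 703.4 -76.5 yaw -6.29 q 6.5 lip 566.7 -61.4
[ 0.8 -0.3 -0.7  0.4 -0.1 -0.3  0.1 -0.5  0.5 -0.7 -0.5  1.3]
```

```bash
python3 plan.py 605 -66 125 83.7 4
```

```text
pos [500.7 -76.4 192.8] rot [ 1.7985e+02 -1.0000e-02  8.3400e+01] F [ 0.01  0.51 -0.33] dyaw 0.3 row turn tool z -0.08
[0.0056, 0.0256, 0.017]
[0.0055, 0.0256, 0.017]
[0.0055, 0.0256, 0.017]
[0.0055, 0.0256, 0.017]
```

```bash
python3 -m creep '{"offset":[[0.0055,0.0256,0.017],[0.0055,0.0256,0.017],[0.0055,0.0256,0.017],[0.0055,0.0256,0.017],[0,0,0]],"rotation":[[0,0,-0.1],[0,0,-0.1],[0,0,-0.1],[0,0,0],[0,0,0]]}'
python3 plan.py 605 -66 32 83.7 1
python3 - <<'E'
from workcell import grab_frame,camera_params
import cv2
im=grab_frame("side"); cv2.imwrite("pics/s5z.png",cv2.resize(im[130:260,270:400,::-1],(585,585),interpolation=cv2.INTER_CUBIC))
im=grab_frame("wrist");cv2.imwrite("pics/w5.png",im[:,:,::-1])
E
```

```text
time_s: 9.28
ee_pos: [605.2, -62.7, 122.9]
ee_rot: [-179.9, -0.0, 84.0]
force: [-1.1, 0.2, -0.1]
gripper_width: 0.5
pos [605.2 -62.7 122.9] rot [-1.7992e+02 -3.0000e-02  8.4000e+01] F [-1.09  0.15 -0.07] dyaw -0.3 row turn tool z 0.3
[-0.0033, 0.0002, 0.0909]
```

View pics/s5z.png

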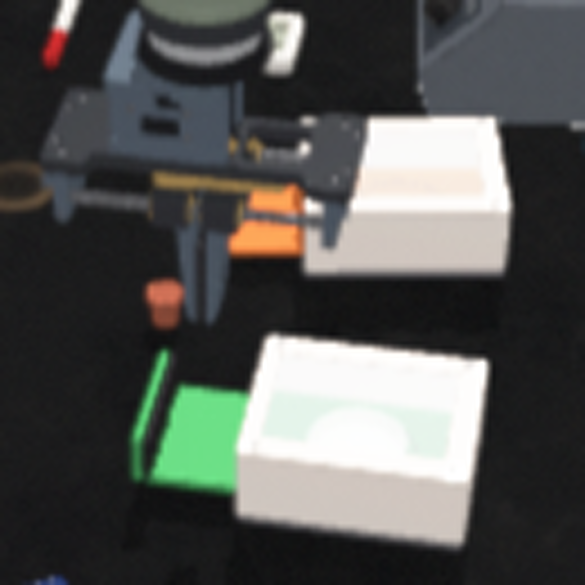

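View pics/w5.png

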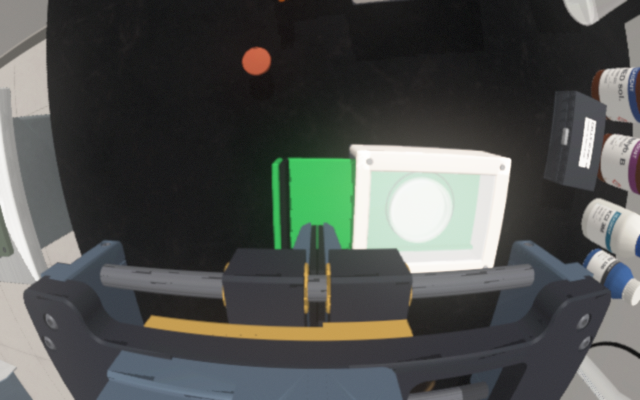

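The wrist view shows the tips over the gap, with the tip at column 317 between the lip at 280 and the housing at 352. I'll descend.

```bash
python3 -m creep '{"offset":[[-0.0015,0,0.03],[-0.0015,0,0.03],[0,0,0.02],[0,0,0.01],[0,0,0]],"rotation":[[0,0,0.3],[0,0,0],[0,0,0],[0,0,0],[0,0,0]]}'
python3 - <<'E'
from workcell import grab_frame,camera_params
import cv2
im=grab_frame("wrist");cv2.imwrite("pics/w6.png",im[:,:,::-1])
im=grab_frame("side"); cv2.imwrite("pics/s6z.png",cv2.resize(im[130:260,270:400,::-1],(585,585),interpolation=cv2.INTER_CUBIC))
E
```

```text
time_s: 10.0
ee_pos: [603.8, -67.4, 34.9]
ee_rot: [180.0, -0.0, 83.6]
force: [0.7, 0.2, 0.4]
gripper_width: 0.3
```

View pics/s6z.png

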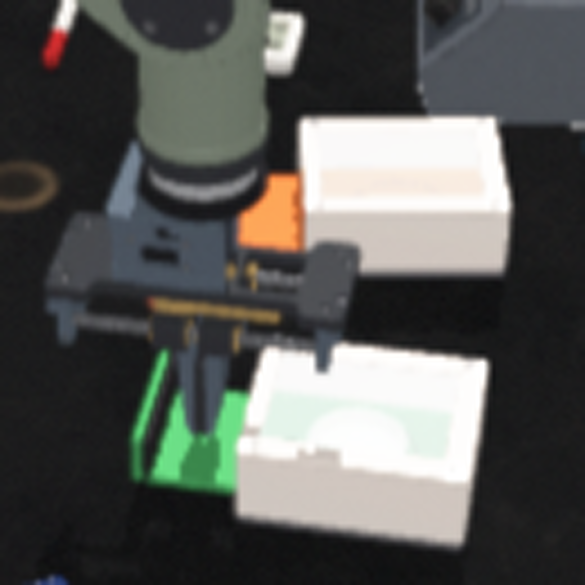

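View pics/w6.png

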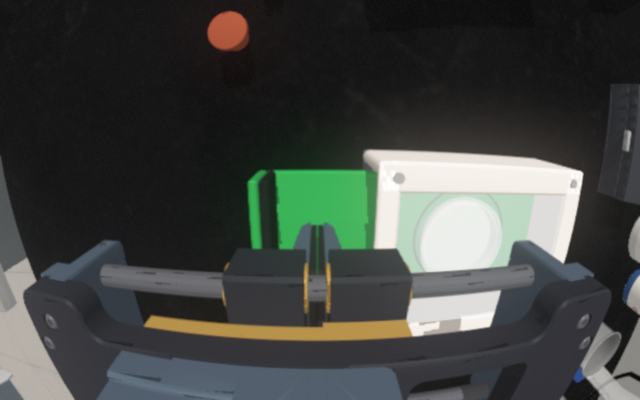

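```bash
python3 -m creep '{"offset":[[0,-0.003,0.003],[0,-0.003,0],[0,-0.002,0],[0,-0.001,0],[0,-0.001,0]],"rotation":[[0,0,0],[0,0,0],[0,0,0],[0,0,0],[0,0,0]]}'
python3 -m creep '{"offset":[[0,-0.001,0],[0,-0.001,0],[0,-0.001,0],[0,-0.001,0],[0,-0.001,0]],"rotation":[[0,0,0],[0,0,0],[0,0,0],[0,0,0],[0,0,0]]}'
python3 -m creep '{"offset":[[0,-0.001,0],[0,-0.001,0],[0,-0.001,0],[0,-0.001,0],[0,-0.001,0]],"rotation":[[0,0,0],[0,0,0],[0,0,0],[0,0,0],[0,0,0]]}'
```

```text
time_s: 10.72
ee_pos: [594.2, -66.4, 31.5]
ee_rot: [180.0, -0.0, 83.6]
force: [0.9, -0.6, -0.2]
gripper_width: 0.3
time_s: 11.35
ee_pos: [589.1, -65.8, 31.4]
ee_rot: [180.0, -0.0, 83.6]
force: [0.2, 0.5, -0.2]
gripper_width: 0.3
time_s: 11.98
ee_pos: [584.3, -65.3, 31.5]
ee_rot: [180.0, -0.0, 83.6]
force: [0.3, 0.4, 0.9]
gripper_width: 0.8
```

```bash
python3 -m creep '{"offset":[[0,-0.001,0],[0,-0.001,0],[0,-0.001,0],[0,-0.001,0],[0,-0.001,0]],"rotation":[[0,0,0],[0,0,0],[0,0,0],[0,0,0],[0,0,0]]}'
python3 -m creep '{"offset":[[0,-0.001,0],[0,-0.001,0],[0,-0.001,0],[0,-0.001,0],[0,-0.001,0]],"rotation":[[0,0,0],[0,0,0],[0,0,0],[0,0,0],[0,0,0]]}'
python3 - <<'E'
from workcell import grab_frame,camera_params
import cv2
im=grab_frame("wrist");cv2.imwrite("pics/w7.png",im[:,:,::-1])
E
```

```text
time_s: 12.6
ee_pos: [579.2, -64.8, 31.5]
ee_rot: [180.0, -0.0, 83.6]
force: [1.8, 0.9, 0.3]
gripper_width: 0.2
time_s: 13.22
ee_pos: [574.2, -64.2, 31.5]
ee_rot: [180.0, -0.0, 83.6]
force: [1.7, -0.9, 0.1]
gripper_width: 0.4
```

View pics/w7.png

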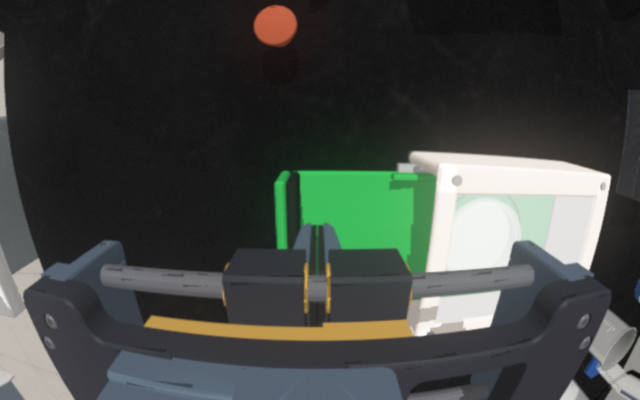

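Hooked: the tray follows at ~1.7 N. I'll continue smoothly.

```bash
python3 -m creep '{"offset":[[0,-0.001,0],[0,-0.0012,0],[0,-0.0014,0],[0,-0.0016,0],[0,-0.0018,0]],"rotation":[[0,0,0],[0,0,0],[0,0,0],[0,0,0],[0,0,0]]}'
python3 -m creep '{"offset":[[0,-0.002,0],[0,-0.002,0],[0,-0.002,0],[0,-0.002,0],[0,-0.002,0]],"rotation":[[0,0,0],[0,0,0],[0,0,0],[0,0,0],[0,0,0]]}'
python3 -m creep '{"offset":[[0,-0.002,0],[0,-0.002,0],[0,-0.002,0],[0,-0.002,0],[0,-0.002,0]],"rotation":[[0,0,0],[0,0,0],[0,0,0],[0,0,0],[0,0,0]]}'
python3 -m creep '{"offset":[[0,-0.002,0],[0,-0.002,0],[0,-0.002,0],[0,-0.002,0],[0,-0.002,0]],"rotation":[[0,0,0],[0,0,0],[0,0,0],[0,0,0],[0,0,0]]}'
python3 - <<'E'
from workcell import grab_frame,camera_params
import cv2
im=grab_frame("wrist");cv2.imwrite("pics/w8.png",im[:,:,::-1])
E
```

```text
time_s: 13.9
ee_pos: [567.2, -63.4, 31.5]
ee_rot: [180.0, -0.0, 83.6]
force: [1.4, 0.9, 0.8]
gripper_width: 0.5
time_s: 14.52
ee_pos: [557.2, -62.2, 31.5]
ee_rot: [180.0, -0.0, 83.6]
force: [1.3, -0.6, 1.2]
gripper_width: 0.6
time_s: 15.15
ee_pos: [547.3, -61.1, 31.4]
ee_rot: [180.0, -0.0, 83.6]
force: [1.7, -0.4, 1.4]
gripper_width: 0.5
time_s: 15.78
ee_pos: [537.4, -60.0, 31.5]
ee_rot: [180.0, -0.0, 83.6]
force: [2.0, -0.2, 1.0]
gripper_width: 0.4
```

View pics/w8.png

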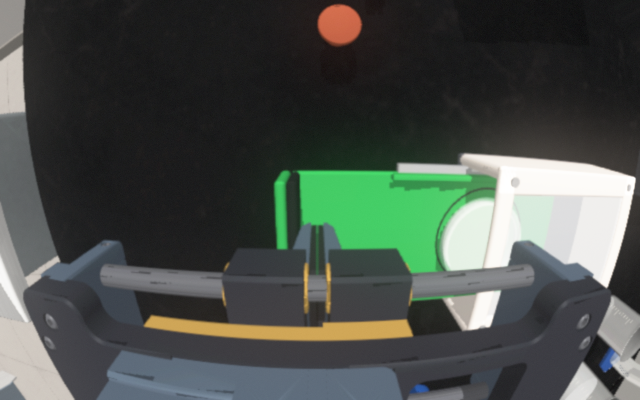

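The dish at (480,240) still moves with the tray inside its circle. I'll continue.

```bash
python3 -m creep '{"offset":[[0,-0.002,0],[0,-0.002,0],[0,-0.002,0],[0,-0.002,0],[0,-0.002,0]],"rotation":[[0,0,0],[0,0,0],[0,0,0],[0,0,0],[0,0,0]]}'
python3 -m creep '{"offset":[[0,-0.002,0],[0,-0.002,0],[0,-0.002,0],[0,-0.002,0],[0,-0.002,0]],"rotation":[[0,0,0],[0,0,0],[0,0,0],[0,0,0],[0,0,0]]}'
python3 -m creep '{"offset":[[0,-0.002,0],[0,-0.002,0],[0,-0.002,0],[0,-0.002,0],[0,-0.002,0]],"rotation":[[0,0,0],[0,0,0],[0,0,0],[0,0,0],[0,0,0]]}'
python3 -m creep '{"offset":[[0,-0.0018,0],[0,-0.0016,0],[0,-0.0014,0],[0,-0.0012,0],[0,-0.001,0]],"rotation":[[0,0,0],[0,0,0],[0,0,0],[0,0,0],[0,0,0]]}'
```

```text
time_s: 16.45
ee_pos: [527.4, -58.9, 31.4]
ee_rot: [-180.0, -0.0, 83.6]
force: [1.6, -0.6, 0.2]
gripper_width: 0.2
time_s: 17.08
ee_pos: [517.5, -57.7, 31.4]
ee_rot: [180.0, -0.0, 83.6]
force: [0.9, 0.6, 0.2]
gripper_width: 0.5
time_s: 17.7
ee_pos: [507.6, -56.7, 31.4]
ee_rot: [180.0, -0.0, 83.6]
force: [0.7, -0.9, -0.1]
gripper_width: 0.2
time_s: 18.32
ee_pos: [500.7, -55.9, 31.4]
ee_rot: [-180.0, -0.0, 83.6]
force: [1.6, -0.4, -0.9]
gripper_width: 0.3
```

```bash
python3 -m creep '{"offset":[[0,-0.001,0],[0,-0.001,0],[0,-0.001,0],[0,-0.001,0],[0,-0.001,0]],"rotation":[[0,0,0],[0,0,0],[0,0,0],[0,0,0],[0,0,0]]}'
python3 -m creep '{"offset":[[0,-0.001,0],[0,-0.001,0],[0,-0.001,0],[0,-0.001,0],[0,-0.0005,0]],"rotation":[[0,0,0],[0,0,0],[0,0,0],[0,0,0],[0,0,0]]}'
```

```text
time_s: 18.95
ee_pos: [495.7, -55.3, 31.4]
ee_rot: [-180.0, -0.0, 83.6]
force: [0.6, -0.1, -0.5]
gripper_width: 0.5
time_s: 19.58
ee_pos: [491.2, -54.8, 31.4]
ee_rot: [-180.0, -0.0, 83.6]
force: [1.2, -0.4, -0.3]
gripper_width: 0.7
```

```bash
python3 -m creep '{"offset":[[0,-0.0005,0],[0,-0.0005,0]],"rotation":[[0,0,0],[0,0,0]]}'
```

```text
time_s: 19.82
ee_pos: [490.3, -54.7, 31.4]
ee_rot: [180.0, -0.0, 83.6]
force: [1.3, 0.3, 0.1]
gripper_width: 0.3
```

```bash
python3 -m creep '{"offset":[[0,-0.0005,0],[0,-0.0005,0]],"rotation":[[0,0,0],[0,0,0]]}'
```

```text
time_s: 20.08
ee_pos: [489.4, -54.6, 31.5]
ee_rot: [180.0, -0.0, 83.6]
force: [1.7, -0.1, -0.4]
gripper_width: 0.7
```

```bash
python3 -m creep '{"offset":[[0,-0.0005,0],[0,-0.0005,0]],"rotation":[[0,0,0],[0,0,0]]}'
```

```text
time_s: 20.32
ee_pos: [489.4, -54.6, 31.6]
ee_rot: [179.9, -0.0, 83.6]
force: [4.1, -0.1, -2.4]
gripper_width: 0.6
```

```bash
python3 -m creep '{"offset":[[0,-0.0003,0],[0,-0.0002,0]],"rotation":[[0,0,0],[0,0,0]]}'
```

```text
time_s: 20.58
ee_pos: [489.4, -54.6, 31.6]
ee_rot: [179.8, -0.0, 83.6]
force: [5.7, -0.3, -3.9]
gripper_width: 0.2
```

Firm stop at x=489.4 and 5.7 N, within 1–2 mm of the prediction. I'll ease off, lift straight up and look.

```bash
python3 -m creep '{"offset":[[0,0.002,0],[0,0.003,0],[0,0.003,0],[0,0,-0.01],[0,0,-0.02]],"rotation":[[0,0,0],[0,0,0],[0,0,0],[0,0,0],[0,0,0]]}'
python3 -m creep '{"offset":[[0,0,-0.03],[0,0,-0.05],[0,-0.01,-0.05],[0,-0.03,-0.03],[0,-0.03,0]],"rotation":[[0,0,0],[0,0,0],[0,0,0],[0,0,0],[0,0,0]]}'
python3 -m creep '{"offset":[[0,0,0],[0,0,0]],"rotation":[[0,0,0],[0,0,0]]}'
python3 - <<'E'
from workcell import grab_frame,camera_params
import cv2,pickle
pickle.dump(camera_params("wrist"),open("w9.pkl","wb"))
im=grab_frame("wrist");cv2.imwrite("pics/w9z.png",cv2.resize(im[80:240,300:600,::-1],(780,416),interpolation=cv2.INTER_CUBIC))
im=grab_frame("side"); cv2.imwrite("pics/s9z.png",cv2.resize(im[130:260,270:400,::-1],(585,585),interpolation=cv2.INTER_CUBIC))
im=grab_frame("scene"); cv2.imwrite("pics/c9z.png",cv2.resize(im[165:285,200:400,::-1],(800,480),interpolation=cv2.INTER_CUBIC))
E
```

```text
time_s: 21.2
ee_pos: [494.9, -55.2, 61.6]
ee_rot: [-179.9, -0.0, 83.6]
force: [0.6, -0.9, -0.4]
gripper_width: 0.3
time_s: 21.82
ee_pos: [426.6, -47.5, 224.6]
ee_rot: [179.7, 0.0, 83.6]
force: [0.3, -0.0, -0.6]
gripper_width: 0.4
time_s: 22.08
ee_pos: [426.7, -47.5, 221.8]
ee_rot: [179.9, -0.0, 83.6]
force: [0.2, -0.9, 0.1]
gripper_width: 0.2
```

View pics/w9z.png

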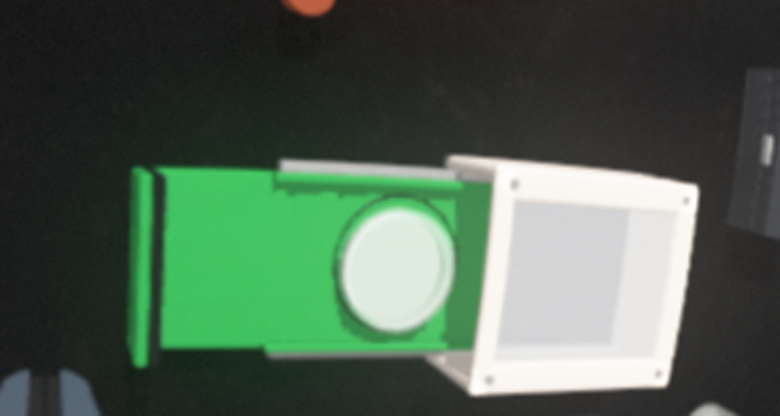

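View pics/s9z.png

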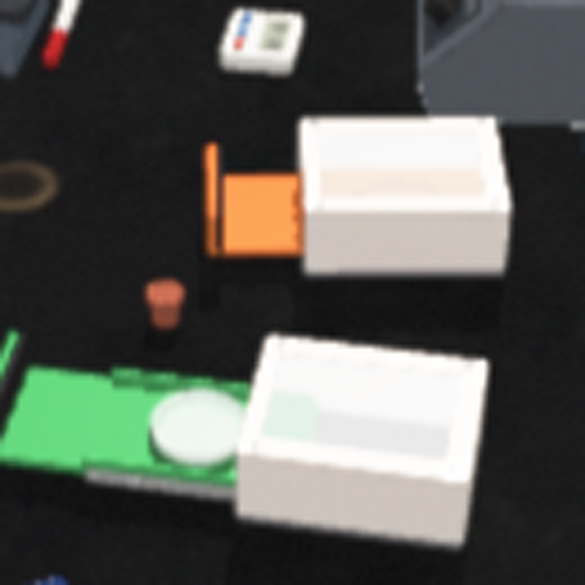

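View pics/c9z.png

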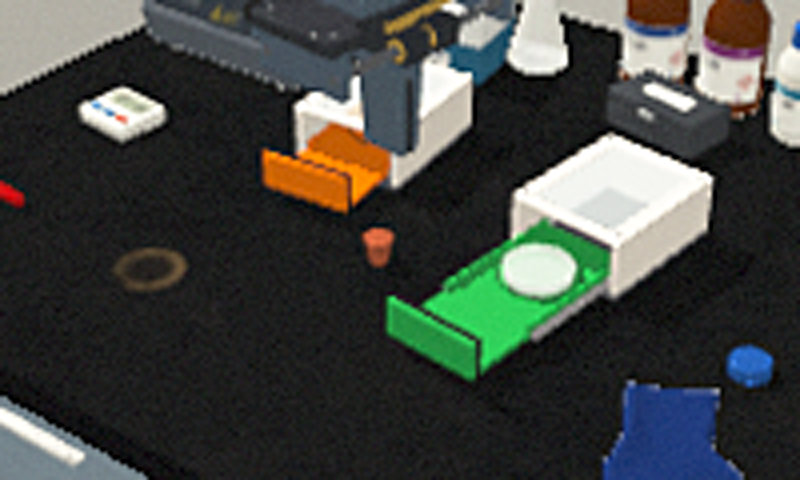

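```bash
python3 - <<'E'
import pickle,numpy as np
from wfit import *
p=pickle.load(open("w9.pkl","rb"))
def back(u,v,z):
    u=(u+.5)/2.6-.5+300;v=(v+.5)/2.6-.5+80;K=p["mtx"]
    d=np.array([u-K[0,2],v-K[1,2]]);r=np.hypot(*d);th=r/K[0,0]
    ray=p["R"].T@np.r_[np.sin(th)*d/r,np.cos(th)];c=-p["R"].T@p["t"];return (c+ray*(z-c[2])/ray[2]).round(1)
print("cam",-p["R"].T@p["t"])
print("circle L,R,T,B",[back(*q,20)[:2].tolist() for q in((335,268),(458,262),(400,196),(385,341))])
print("dish top L,R,T,B",[back(*q,32)[:2].tolist() for q in((341,270),(455,262),(402,208),(393,332))])
z={"FL":(497,165),"FR":(472,394),"BR":(667,386),"BL":(698,186),"bL":(153,168),"bR":(148,365)}
o={k:np.array([(u+.5)/2.6-.5+300,(v+.5)/2.6-.5+80]) for k,(u,v) in z.items()}
fit(p,o,[702,-77,-.11,100])
E
```

```text
cam [434.91171054  30.06874252 392.87845813]
circle L,R,T,B [[569.9, -64.7], [640.7, -68.1], [606.7, -31.3], [597.7, -106.1]]
dish top L,R,T,B [[568.7, -62.9], [632.3, -64.8], [602.1, -35.3], [596.9, -97.5]]
xy 704.0 -76.6 yaw -6.68 q 106.6 lip 468.0 -48.9
[ 0.6 -0.5 -0.8 -0.2 -0.2 -0.3  0.5  0.2  0.3  0.8 -0.4 -0.3]
```

The dish-to-circle clearance is only 4 mm and this oblique estimate is too coarse. I'll look from directly above.

```bash
python3 plan.py 590 -115 190 83.6 5
```

```text
pos [426.9 -47.5 221.2] rot [-1.7998e+02 -1.0000e-02  8.3560e+01] F [-0.83 -0.4   0.67] dyaw 0.04 row turn tool z -0.01
[-0.0097, 0.0339, 0.0062]
[-0.0098, 0.0339, 0.0062]
[-0.0098, 0.0339, 0.0062]
[-0.0098, 0.0339, 0.0062]
[-0.0098, 0.0339, 0.0062]
```

```bash
python3 -m creep '{"offset":[[-0.01,0.034,0.006],[-0.01,0.034,0.006],[-0.01,0.034,0.006],[-0.01,0.034,0.006],[-0.01,0.034,0.006]],"rotation":[[0,0,0],[0,0,0],[0,0,0],[0,0,0],[0,0,0]]}'
python3 -m creep '{"offset":[[0,0,0],[0,0,0],[0,0,0]],"rotation":[[0,0,0],[0,0,0],[0,0,0]]}'
python3 - <<'E'
from workcell import grab_frame,camera_params
import cv2,pickle
p=camera_params("wrist");pickle.dump(p,open("w10.pkl","wb"))
from wfit import wproj
import numpy as np
c=wproj(p,np.array([603,-66,20.]));print(c, -p["R"].T@p["t"])
im=grab_frame("wrist");cv2.imwrite("pics/w10.png",im[:,:,::-1])
x,y=int(c[0])-50,int(c[1])-50;print(x,y)
cv2.imwrite("pics/w10z.png",cv2.resize(im[max(y,0):y+100,x:x+100,::-1],(600,600),interpolation=cv2.INTER_CUBIC))
E
```

```text
time_s: 22.85
ee_pos: [591.1, -116.8, 190.3]
ee_rot: [-179.9, -0.0, 83.6]
force: [-0.2, -1.3, -0.2]
gripper_width: 0.5
time_s: 23.22
ee_pos: [588.9, -115.8, 191.6]
ee_rot: [-180.0, -0.0, 83.6]
force: [0.6, 0.0, -0.1]
gripper_width: 0.5
[324.3493144  141.46840138] [597.31779156 -38.30958072 362.75816805]
274 91
```

View pics/w10z.png

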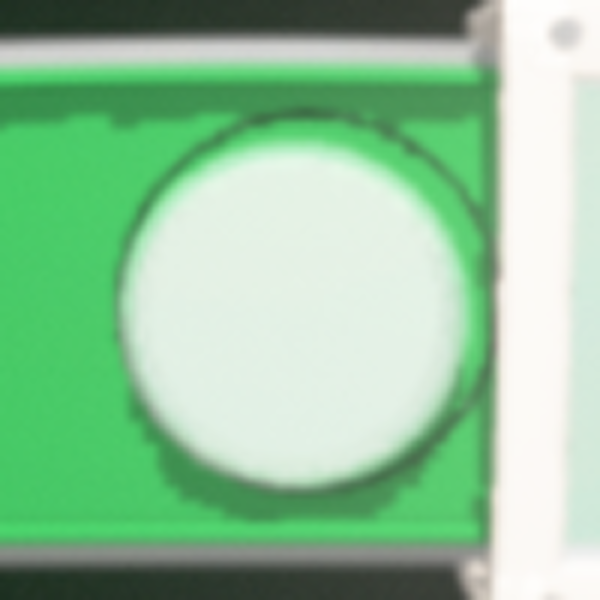

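```bash
python3 - <<'E'
import pickle,numpy as np
p=pickle.load(open("w10.pkl","rb"));q=pickle.load(open("w4.pkl","rb"))
def back(p,u,v,z,s,ox,oy):
    u=(u+.5)/s-.5+ox;v=(v+.5)/s-.5+oy;K=p["mtx"]
    d=np.array([u-K[0,2],v-K[1,2]]);r=np.hypot(*d);th=r/K[0,0]
    ray=p["R"].T@np.r_[np.sin(th)*d/r,np.cos(th)];c=-p["R"].T@p["t"];return (c+ray*(z-c[2])/ray[2])[:2]
from scipy.optimize import least_squares
def cf(P):
    P=np.array(P);f=least_squares(lambda v:np.hypot(*(P-v[:2]).T)-v[2],[600,-66,33]);return f.x.round(2),f.fun.round(1)
a=(6,274,91)
C=[(120,300),(150,204),(200,145),(307,110),(380,125),(440,165),(485,225),(494,290),(480,370),(460,405)]
D=[(122,315),(140,240),(190,177),(296,142),(380,165),(440,220),(470,316),(445,400),(400,455),(296,489),(200,460),(145,395)]
c=cf([back(p,*x,20,*a) for x in C]);print("circle",c)
d=cf([back(p,*x,32,*a) for x in D]);print("dish top",d)
print("offset",(d[0]-c[0])[:2],np.hypot(*(d[0]-c[0])[:2]))
E
```

```text
circle (array([604.05, -64.63,  34.48]), array([ 0.4, -0.5,  0.1,  0.1, -0.1, -0.2,  0.6, -0.3, -0.1, -0. ]))
dish top (array([601.11, -66.88,  30.97]), array([ 0. , -0.1,  0.2,  0.2, -0.1, -0.1,  0. , -0.4,  0.3,  0.3,  0.2,
       -0.5]))
offset [-2.94 -2.25] 3.702175036380594
```

```bash
python3 - <<'E'
import cv2
im=cv2.imread("pics/w4.png")[130:210,440:520];cv2.imwrite("pics/w4zz.png",cv2.resize(im,(640,640)[:2],interpolation=cv2.INTER_CUBIC)[:600])
im=cv2.imread("pics/w5.png")[160:250,375:465];cv2.imwrite("pics/w5zz.png",cv2.resize(im,(540,540),interpolation=cv2.INTER_CUBIC))
E
```

```text
(no output)
```

View pics/w4zz.png

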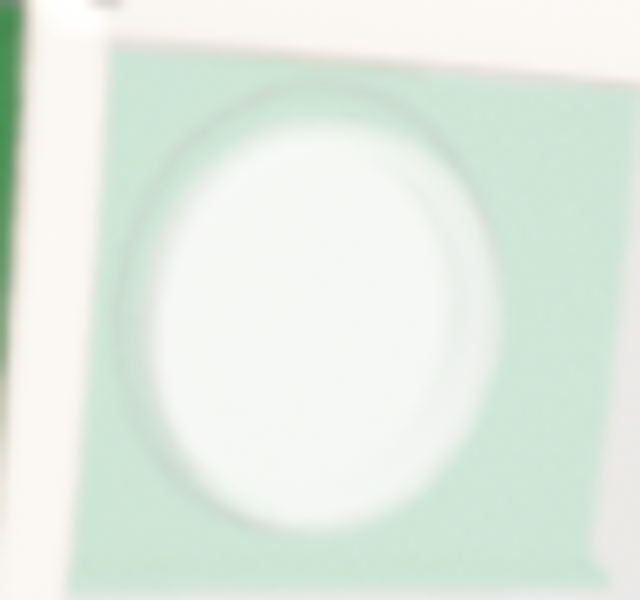

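View pics/w5zz.png

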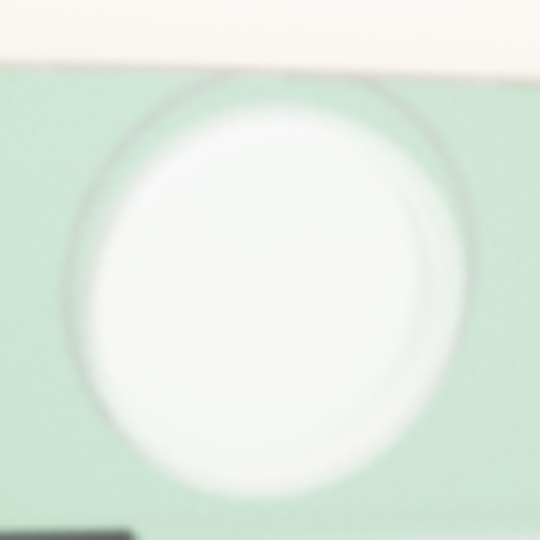

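```bash
python3 - <<'E'
import pickle,numpy as np
from wfit import wproj
from scipy.optimize import least_squares
import cv2
q=pickle.load(open("w4.pkl","rb"));p=pickle.load(open("w10.pkl","rb"))
# fit circle centre in w4 by model (R=35,z=20), then draw dish (bottom,top) for several offsets
def back(p,u,v,z):
    K=p["mtx"];d=np.array([u-K[0,2],v-K[1,2]]);r=np.hypot(*d);th=r/K[0,0]
    ray=p["R"].T@np.r_[np.sin(th)*d/r,np.cos(th)];c=-p["R"].T@p["t"];return (c+ray*(z-c[2])/ray[2])[:2]
C=[(110,310),(320,80),(180,160),(140,420),(220,515),(420,125),(470,190),(497,280)]
P=np.array([back(q,(u+.5)/8-.5+440,(v+.5)/8-.5+130,20) for u,v in C])
f=least_squares(lambda v:np.hypot(*(P-v[:2]).T)-35,[700,-77]);c=f.x;print("w4 circle",c.round(1),f.fun.round(1))
def draw(img,p,c,r,z,s,ox,oy,col):
    a=np.linspace(0,2*np.pi,180);pts=[]
    for t in a:
        u=wproj(p,np.array([c[0]+r*np.cos(t),c[1]+r*np.sin(t),z]));pts.append((u-[ox,oy]+.5)*s-.5)
    cv2.polylines(img,[np.int32(np.round(pts))],True,col,1)
src=cv2.imread("pics/w4.png")[130:210,440:520]
tiles=[]
for off in((0,-2),(-3,-2)):
    im=cv2.resize(src,(560,560),interpolation=cv2.INTER_CUBIC)
    draw(im,q,c,35,20,7,440,130,(0,0,0));d=c+off
    draw(im,q,d,31,20,7,440,130,(255,0,0));draw(im,q,d,31,32,7,440,130,(0,0,255));tiles.append(im[:,:400])
cv2.imwrite("pics/cmp4.png",np.hstack(tiles))
src=cv2.imread("pics/w10.png")[91:191,274:374];tiles=[];c=np.array([604.05,-64.63])
for off in((-1.5,-2),(-3,-2.2)):
    im=cv2.resize(src,(400,400),interpolation=cv2.INTER_CUBIC)
    draw(im,p,c,35,20,4,274,91,(0,0,0));d=c+off
    draw(im,p,d,31,20,4,274,91,(255,0,0));draw(im,p,d,31,32,4,274,91,(0,0,255));tiles.append(im)
cv2.imwrite("pics/cmp10.png",np.hstack(tiles))
E
```

```text
w4 circle [703.5 -77.2] [ 1.3  0.8 -0.7 -0.6  0.4 -0.3 -0.2  0.9]
```

View pics/cmp4.png

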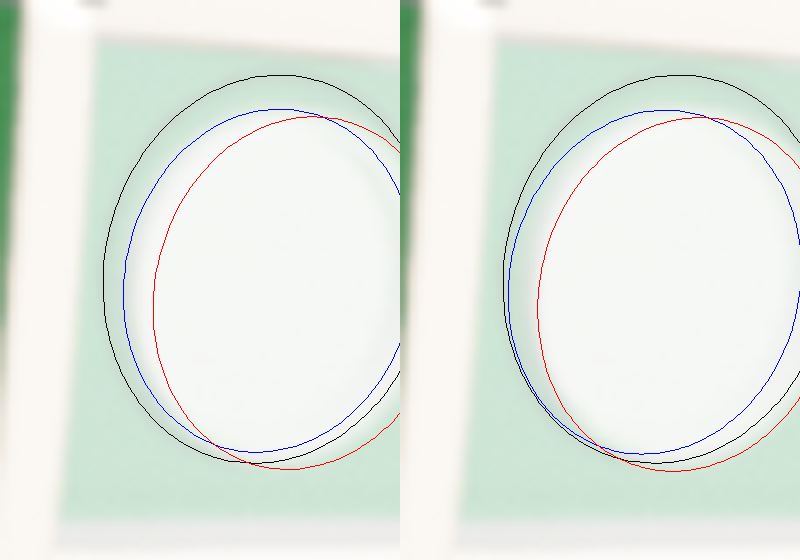

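View pics/cmp10.png

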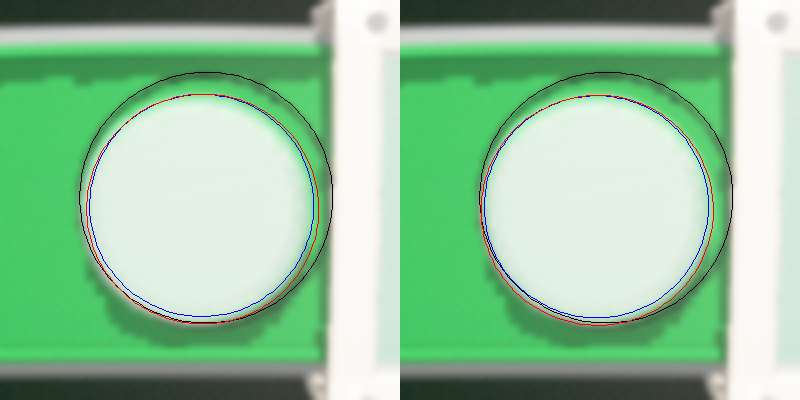

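```bash
python3 - <<'E'
from workcell import env
s=env.state();print(s["time_s"],s["force"].round(1),s["ee_pos"].round(0));env.job_done()
E
```

```text
23.275 [ 0.  -0.3 -0.5] [ 589. -116.  192.]
the job is handed in; nothing more can be done
```

I pushed the orange tray home first, then drew the green tray out to its stop, and handed the job in at 23.3 s. At that point the gripper was about 190 mm above the bench and touching nothing.

- **Orange tray:** I pushed it with the closed fingertips. It stopped moving at about 7 N, and in the pictures its gap then matched the shut green drawer's gap.
- **Green tray:** I hooked it from behind the lip and drew it at 8–16 mm/s, slowing towards the end. It stopped within 1–2 mm of where I predicted, at under 6 N. The wrist-camera fit read 106.6 mm out, but the same fit read about 6.5 mm while it was shut, so the real travel is about 100 mm.
- **Petri dish:** From directly above it looks inside its circle, but only just. I measured it about 3.7 mm off centre, give or take 1 mm, and the clearance is 4 mm. The picture taken before the pull suggests a similar offset of about 3–4 mm towards the robot. Part of that picture also fits a centred dish, so I can't rule out a small slide.
- **Other things on the bench:** The gripper's path stayed clear of them. The last pictures showed the stopper undisturbed. The timer, marker and bottle cap also looked in place. I did not measure any of them again, and the tape was outside the final close-ups.

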